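# Nudge the plaster bat home in the turntable head

## Robot

A 6-joint arm with a two-finger parallel gripper is mounted at the origin on the work surface. World frame = base frame: x ahead of the robot, y to its left, z up, the work surface at z = 0. Lengths are in m, angles in degrees, forces in N, time in s.
With the tool pointing down it reaches from about 0.375 to 0.9 m from the base axis. Payload 3.1 kg.
Tool frame: the origin (TCP) lies at the very end of the fingers, on their centre line; the grasp point (between the pads) lies 19 mm behind it; z points along the fingers, y is the line along which they close (so a half turn about z gives the same grasp; the last joint's range is limited). The gripper opens to 87 mm and grips with 3 to 60 N. Pads are 19 mm wide; open, the fingers measure 117 mm over their backs; the gripper's body (75 mm by 190 mm) begins 51 mm behind the grasp point.
Start: joints at [-81.904, 30.224, 82.088, -0, 67.689, -10.227], TCP at [0.197, -0.593, 0.223] pointing down, gripper open.
Joint ranges: [-176.69, 176.69], [-43.24, 126.21], [12.49, 139.97], [-82, 262], [0, 151.66], [-163.58, 163.58]. Speed limits (degrees/s): [159.86, 159.86, 180, 180, 180, 180].

## Interface

Orientations are given as a 3x3 rotation matrix whose columns are the frame's x, y, z axes.
In Python, from rig import * gives the robot as it stands.
- The arm moves only by the tool jog_arm, never from a script. Its arguments are lists of equal length, an entry for each row: "delta_pos": the shift along the world's x, y, z in cm, a list of three; "turn": the turn about the world's z in degrees; "grip": the closure, from 0 (fully open) to 1 (shut). In form: {"delta_pos": [[x, y, z], ...], "turn": [turn, ...], "grip": [grip, ...]}. A call has 1 to 12 rows; each row is the pose to reach, as a shift and turn from the pose commanded when the call began; what a row does not reach only later rows make up. A row lasts 1/8 s, in which the tool goes at most 62.5 mm and 10.7 degrees, less where a joint would pass 70% of its speed; a pose out of reach is approached as far as the arm can. A call with a gripper value outside its range is refused whole. The fingers move at their own pace and stop on an object; the grip force is fixed at half the most. Time passes only in rows, so rows that repeat a pose let the fingers close. It gives the time, the measured TCP pose, the force, the opening and the grip force at its end, in the units of the state.
- read_state(): the state, without advancing time (a new reading comes with each control period).
- capture(name): name is "scene" or "side" or "wrist"; returns a dict with "color" (480x640x3 uint8, blue, green, red), "fovy" (degrees; the focal length in pixels is half the picture's height over the tangent of half this angle, whatever the lens; pixels are square), "cx", "cy" (the principal point, pixels), "k1" (the pictures are not rectified: a ray, as slopes to the right and down, at radius r is drawn at 1 + k1 r^2 times it, then the intrinsics apply), "camera_from_world" (4x4, takes a point from world to camera coordinates). Camera axes: x right, y up, looking along -z (the intrinsics and any distortion apply to the point x, -y, -z); pixel columns grow to the right and rows downward; lengths in m; the calibration is good to about 2 mm. A picture is of the moment at which its call begins. There is no depth.
- hand_in(): hands the job in; it is judged then, once.
The state is a dict: "time_s": time; "joint_positions": joint angles; "qvel": joint speeds; "tau": joint torques, N m; "position": TCP position; "tcp_rot": TCP orientation; "force": force on the tool from outside, world axes, zero at the start; "moment": the same for the moment, N m; "opening": opening from 0.0 (shut) to 1.0 (fully open); "grasp_force": force on a finger pad.
Only numpy, scipy, OpenCV 4.12 (cv2) and the standard library are available. Lean on these libraries where they do the work, as an engineer would, in place of code of your own. Each camera call takes 0.05 s, during which the arm holds its last target. There are 200 camera calls.

## Task

The round plaster bat (a flat white disc) has been set down off centre on the modelling turntable and lies across the rim of the recess in its head. With your fingertips, nudge it sideways over the rim edge until it drops into the recess and lies flat, fully home and flush with the head, then take your hand away. Slide it only - do not lift or pick it up - and leave the bust, figurine, bowl and tub where they stand.

Things in the scene. Friction and masses are not known exactly. Their poses are not given: they have to be found in the camera images.
- bat: the loose plaster bat: plain white flat disc, 120 mm across, 14 mm thick, about 0.13 to 0.27 kg; the only disc on the turntable. Origin at the centre of its underside, its z axis points up through the disc. At the start it lies flat on the rim of the turntable head (origin height 90 mm), its centre 33 to 50 mm from the recess centre in any direction; once seated its origin height is 76 mm and its top is flush with the head.
- recess_centre (a point): point on the turntable's axis level with the top face of its rim (height 90 mm), i.e. the centre of the recess's mouth. The aluminium head is a disc 220 mm across with a round flat-bottomed recess 125 mm across and 14 mm deep, which leaves a flat rim 47 mm wide; the rim's top face is 90 mm above the bench and nothing stands above it but the bat.
- turntable: the turntable's dark cast foot, 160 mm across, standing firm on the bench, which does not move; origin on its axis at bench height. The head above it turns freely about the vertical axis, with light friction, without shifting its centre.
- bust: small white plaster bust on a square 62 mm plinth, 128 mm high, standing loose on the bench; origin at the centre of its underside
- figurine: small white plaster standing figure on a round 60 mm base, 112 mm high, standing loose on the bench; origin at the centre of its underside
- bowl: black rubber mixing bowl, 124 mm across the rim, 75 mm high, loose on the bench; origin at the centre of its underside
- tub: yellow plastic tub, 76 mm across, 85 mm high, loose on the bench; origin at the centre of its underside
Things that resemble listed ones, but are neither listed nor needed, are in the scene too. Leave any blue look-alike of the bat alone.

How it is judged (in metres and radians):
At the end, for the whole second after the job is handed in: The bat lies at rest in the recess: centre within 5 mm of the turntable's axis, underside on the recess floor (76 mm above the bench, within 2.5 mm), level within 2 degrees; bust, figurine, bowl and tub are within 20 mm of where they stood (horizontal distance between bat and recess_centre below 0.005 m and height (world z) of bat between 0.0735 and 0.0785 m and angle between bat's own z axis and vertical below 0.035 rad and linear speed of bat below 0.02 m/s and distance of each of bust, figurine, bowl, tub from where it was at the start of the episode below 0.02 m); the robot touches nothing.
It fails at once if the bat is lifted: its centre rises more than 10 mm above where it lay on the rim (height (world z) of bat above 0.1 m).
It fails at once if the bust is moved by more than 20 mm (distance of bust from where it was at the start of the episode above 0.02 m).
It fails at once if the figurine is moved by more than 20 mm (distance of figurine from where it was at the start of the episode above 0.02 m).
It fails at once if the bowl is moved by more than 20 mm (distance of bowl from where it was at the start of the episode above 0.02 m).
It fails at once if the tub is moved by more than 20 mm (distance of tub from where it was at the start of the episode above 0.02 m).
It also fails if it takes over 38 s, if anything falls off the work surface, if the arm or the gripper's body presses on something with over 40 N, if the wrist force passes 120 N, or if a joint passes its speed limit or range.

## Working session

There is one attempt and no reset: what is moved stays moved. The work goes in short steps, Python scripts to look and compute and a tool call to move; the robot and the scene stay as the last step left them, time stands still between calls to the robot, and variables do not carry over. Pictures are saved under pics/ and viewed, at most 10 in all, crops included, and the job is handed in when it is done.

Besides the shell and the picture viewer there is one more tool, called as name(argument=value, ...) on one line, values as JSON. jog_arm: Moves the arm, as the interface text tells. Its arguments: {"type":"object","properties":{"delta_pos":{"type":"array"},"turn":{"type":"array"},"grip":{"type":"array"}},"required":["delta_pos","turn","grip"]}

```bash
mkdir -p pics; cat > h.py <<'E'
from rig import *
import numpy as np, cv2
def K(c):
    f=240/np.tan(np.radians(c["fovy"])/2); return f
def ray(c,u,v):
    f=K(c); d=np.array([(u-c["cx"])/f,(v-c["cy"])/f]); s=d.copy()
    for _ in range(30): s=d/(1+c["k1"]*(s@s))
    T=np.array(c["camera_from_world"]); R=T[:3,:3]; o=-R.T@T[:3,3]
    return o,R.T@np.array([s[0],-s[1],-1])
def px2w(c,u,v,z):
    o,d=ray(c,u,v); return o+d*(z-o[2])/d[2]
def w2px(c,p):
    T=np.array(c["camera_from_world"]); q=T[:3,:3]@np.array(p)+T[:3,3]
    s=np.array([q[0],-q[1]])/-q[2]; s=s*(1+c["k1"]*(s@s)); return s*K(c)+[c["cx"],c["cy"]]
def circ(P):
    P=np.array(P)[:,:2]; A=np.c_[2*P,np.ones(len(P))]; s=np.linalg.lstsq(A,(P**2).sum(1),rcond=None)[0]
    return s[:2],np.sqrt(s[2]+s[0]**2+s[1]**2)
E
python3 - <<'E'
from h import *
import pickle
for n in ("scene","side"):
    c=capture(n); cv2.imwrite(f"pics/{n}0.png",c["color"]); pickle.dump(c,open(n+"0.pkl","wb"))
    print(n,ray(c,320,240))
E
```

```text
scene (array([ 1.341791  , -0.1805692 ,  0.83562513]), array([-0.67978909,  0.15334789, -0.71720853]))
side (array([0.29826268, 0.79446907, 1.09171632]), array([ 0.19886252, -0.61982587, -0.75964492]))
```

View pics/scene0.png

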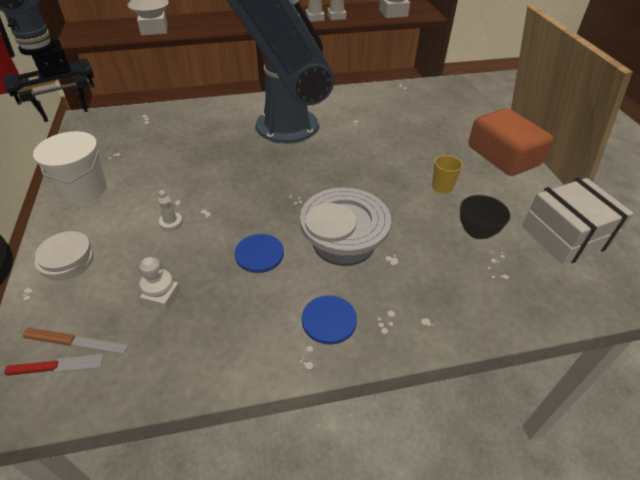

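View pics/side0.png

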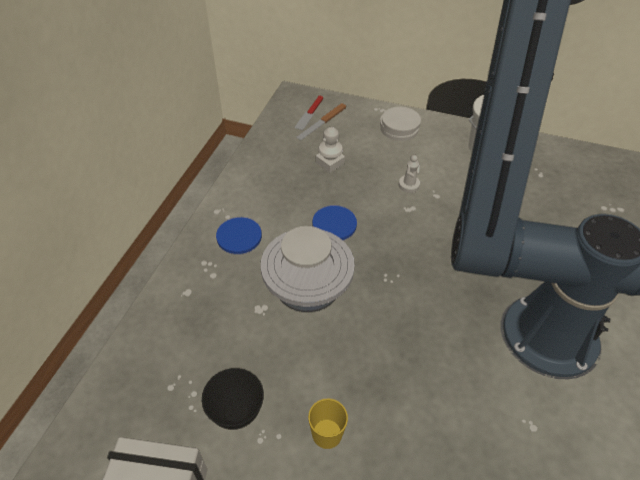

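The scene view shows the turntable at about (345,222) with the bat at (330,222). In the side view they are at (307,268) and (305,246). Next I'll enlarge both.

```bash
python3 - <<'E'
import cv2,numpy as np
a=cv2.imread("pics/scene0.png")[180:270,292:402]; b=cv2.imread("pics/side0.png")[222:312,253:363]
f=lambda x:cv2.resize(x,None,fx=6,fy=6,interpolation=cv2.INTER_CUBIC)[:, :]
i=np.vstack([cv2.resize(f(a),(660,540))]);
j=np.hstack([cv2.resize(a,(396,324),interpolation=3),cv2.resize(b,(396,324),interpolation=3)])
i=np.hstack([cv2.resize(a,None,fx=3.6,fy=3.6,interpolation=2),cv2.resize(b,None,fx=3.6,fy=3.6,interpolation=2)])
cv2.imwrite("pics/crop0.png",i)
E
```

```text
(no output)
```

View pics/crop0.png

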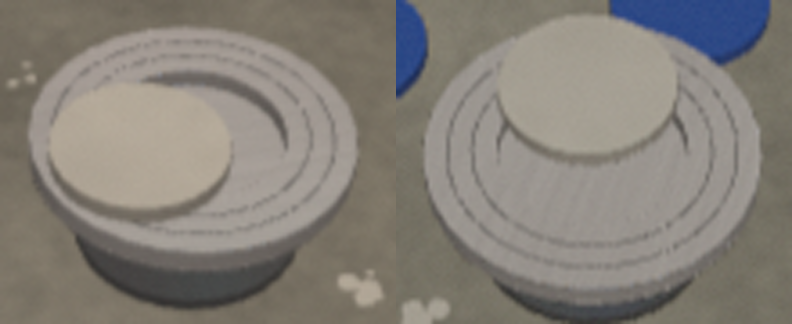

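The crop (3.6x) shows the bat's edges clearly: scene left/right (49,148)/(231,148), top/bottom 83/208; side left/right (498,85)/(678,88), top/bottom 14/152. The head's edge is visible in both too, so I'll fit circles of known radius.

```bash
python3 - <<'E'
from h import *
import pickle
from scipy.optimize import least_squares
S=pickle.load(open("scene0.pkl","rb")); D=pickle.load(open("side0.pkl","rb"))
fs=lambda p:(S,p[0]/3.6+292,p[1]/3.6+180); fd=lambda p:(D,(p[0]-396)/3.6+253,p[1]/3.6+222)
def fit(ps,z,r):
    P=np.array([px2w(*p,z)[:2] for p in ps]); 
    s=least_squares(lambda c:np.hypot(*(P-c).T)-r,P.mean(0)); return s.x.round(4),(s.fun*1000).round(1),[circ(P)[0].round(4),circ(P)[1].round(4)]
hs=[fs(p) for p in[(30,135),(357,140),(190,28),(290,52),(195,252)]]; hd=[fd(p) for p in[(424,150),(760,150),(592,281)]]
bs=[fs(p) for p in[(49,148),(231,148),(135,83),(140,208)]]; bd=[fd(p) for p in[(498,85),(678,88),(590,14),(588,152)]]
for a in(hs,hd,hs+hd): print("head",fit(a,.09,.11))
for a in(bs,bd,bs+bd): print("bat",fit(a,.104,.06))
for n,c,u,v in[("bust",S,158,295),("fig",S,170,221),("tub",S,445,187),("bowl",S,484,232),("bust",D,330,162),("fig",D,410,184),("tub",D,328,440)]: print(n,px2w(c,u,v,0).round(3))
print(read_state()["tcp_rot"])
E
```

```text
head (array([0.571 , 0.0554]), array([-1.3, -1.3, -1.1, -0.2, -1.1]), [array([0.5708, 0.0556]), np.float64(0.109)])
head (array([0.5674, 0.0484]), array([-0.8, -0.8,  0.1]), [array([0.5671, 0.0493]), np.float64(0.1091)])
head (array([0.5688, 0.0529]), array([-4.1,  1.7, -2.6,  0.5,  0.5, -3.8,  1.8, -3.7]), [array([0.5685, 0.0536]), np.float64(0.1086)])
bat (array([0.5887, 0.0144]), array([-0.9, -1. , -1.1, -0.9]), [array([0.5888, 0.0144]), np.float64(0.059)])
bat (array([0.5828, 0.0125]), array([-0.7, -0.7, -0.7, -0.6]), [array([0.5828, 0.0126]), np.float64(0.0593)])
bat (array([0.5858, 0.0135]), array([-2.1,  0.8, -3.8,  1.7, -3.8,  2.4, -0.7, -0.4]), [array([0.5858, 0.0135]), np.float64(0.0593)])
bust [ 0.649 -0.4    0.   ]
fig [ 0.404 -0.377 -0.   ]
tub [ 0.411  0.397 -0.   ]
bowl [0.605 0.425 0.   ]
bust [ 0.655 -0.398  0.   ]
fig [ 0.408 -0.384  0.   ]
tub [0.399 0.399 0.   ]
[[ 9.49292917e-01  3.14392885e-01 -2.67932422e-04]
 [ 3.14392792e-01 -9.49290971e-01  1.95561916e-03]
 [ 3.60486921e-04 -1.94069144e-03 -9.99998052e-01]]
```

Head centre is about (0.569,0.052) and bat centre about (0.586,0.0135). The push heading is 113°, using both fingertips straddling the bat. I'll go above the start point first.

jog_arm(delta_pos=[[4,5,1],[8,10,3],[12,15,3],[16,20,3],[20,25,3],[24,30,3],[28,35.5,3],[32,40.5,3],[36,45.5,3],[40,50.5,3],[42.1,53.3,3],[42.1,53.3,3]], turn=[9,18,27,36,45,54,63,72,81,90,95,95], grip=[0.31,0.31,0.31,0.31,0.31,0.31,0.31,0.31,0.31,0.31,0.31,0.31])

```text
time_s: 1.6
position: [0.6191, -0.0565, 0.2518]
tcp_rot: [[-0.401, 0.916, 0.0], [0.916, 0.401, 0.001], [0.001, 0.001, -1.0]]
force: [-0.4, -0.3, -0.2]
opening: 0.69
grasp_force: 0.0
```

```bash
python3 - <<'E'
from h import *
import pickle
c=capture("wrist"); cv2.imwrite("pics/w1.png",c["color"]); pickle.dump(c,open("w1.pkl","wb"))
s=read_state(); print(s["time_s"],s["position"],s["tcp_rot"],s["opening"])
print(w2px(c,[.569,.052,.09]),w2px(c,[.586,.0135,.104]))
E
```

```text
1.65 [ 0.61771885 -0.05845973  0.25169535] [[-3.98993695e-01  9.16952513e-01 -1.45598155e-03]
 [ 9.16953507e-01  3.98994065e-01 -3.90325316e-05]
 [ 5.45137018e-04 -1.35064112e-03 -9.99998939e-01]] 0.6916801150042664
[314.9756808   92.18796994] [315.12187616 141.87283146]
```

View pics/w1.png

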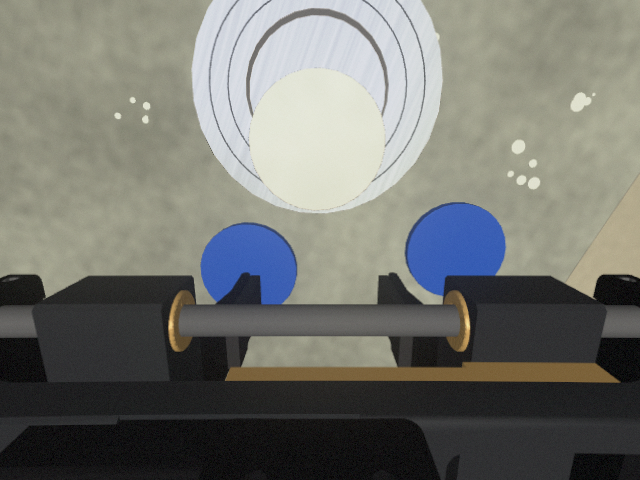

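The wrist view is nearly overhead. The bat spans columns 249–385 and rows 67–211; the head spans 192–442 with its bottom edge at row 213; the recess mouth spans 247–388 with its top at row 9.

```bash
python3 - <<'E'
from h import *
import pickle
from scipy.optimize import least_squares
c=pickle.load(open("w1.pkl","rb"))
def fit(ps,z,r):
    P=np.array([px2w(c,*p,z)[:2] for p in ps]); s=least_squares(lambda q:np.hypot(*(P-q).T)-r,P.mean(0)); return s.x,(s.fun*1000).round(1)
h,e=fit([(192,80),(442,80),(317,213)],.09,.11); r,e2=fit([(247,85),(388,85),(317,9),(270,33),(365,33)],.09,.0625)
b,e3=fit([(249,140),(385,140),(317,67),(317,211)],.104,.06)
print(h,e,r,e2,b,e3); d=h-b; print(d,np.hypot(*d),np.degrees(np.arctan2(d[1],d[0])))
E
```

```text
[0.56971692 0.05497531] [-1.1 -1.1 -0.1] [0.57147304 0.05197561] [-0.5 -0.6  1.7 -1.1 -1. ] [0.58791216 0.01326848] [-0.7 -0.7  0.  -0. ]
[-0.01819524  0.04170683] 0.045503035769983366 113.56997485310875
```

jog_arm(delta_pos=[[0.1,0,-4],[0.1,0,-8],[0.1,0,-12],[0.1,0,-15],[0.1,0,-15.6],[0.1,0,-15.6]], turn=[0,0,0,0,0,0], grip=[0.31,0.31,0.31,0.31,0.31,0.31])

```text
time_s: 2.4
position: [0.6183, -0.0613, 0.0969]
tcp_rot: [[-0.395, 0.919, -0.0], [0.919, 0.395, -0.0], [-0.0, -0.0, -1.0]]
force: [-0.0, -0.9, 0.2]
opening: 0.688
grasp_force: 0.0
```

jog_arm(delta_pos=[[-0.2,0.46,0],[-0.4,0.92,0],[-0.6,1.38,0],[-0.8,1.83,0],[-1.0,2.29,0],[-1.2,2.75,0],[-1.4,3.21,0],[-1.6,3.67,0],[-1.6,3.67,0]], turn=[0,0,0,0,0,0,0,0,0], grip=[0.31,0.31,0.31,0.31,0.31,0.31,0.31,0.31,0.31])

```text
time_s: 3.52
position: [0.6022, -0.0229, 0.0965]
tcp_rot: [[-0.396, 0.918, -0.0], [0.918, 0.396, 0.001], [0.001, -0.0, -1.0]]
force: [0.6, -1.5, -0.9]
opening: 0.685
grasp_force: 0.4
```

```bash
python3 - <<'E'
from h import *
import pickle
c=capture("wrist"); cv2.imwrite("pics/w2.png",c["color"]); pickle.dump(c,open("w2.pkl","wb"))
s=read_state(); print(s["time_s"],s["position"],s["force"])
E
```

```text
3.575 [ 0.60216028 -0.0229977   0.0963968 ] [ 0.05142338 -0.13993603  1.08967585]
```

View pics/w2.png

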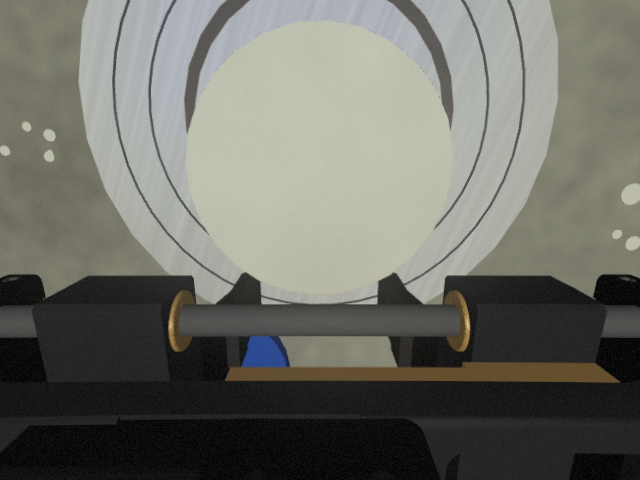

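The bat (columns 187–452, rows 20–294) now sits between both fingertips. The head spans 79–558, so the two are laterally aligned. Next I'll measure the remaining distance.

```bash
python3 - <<'E'
from h import *
import pickle
from scipy.optimize import least_squares
c=pickle.load(open("w2.pkl","rb"))
def fit(ps,z,r):
    P=np.array([px2w(c,*p,z)[:2] for p in ps]); s=least_squares(lambda q:np.hypot(*(P-q).T)-r,P.mean(0)); return s.x,(s.fun*1000).round(1)
h,e=fit([(79,80),(558,80),(320,304)],.09,.11)
b,e3=fit([(187,160),(452,160),(320,20),(320,294)],.104,.06)
t=read_state()["position"][:2]
print(h,e,b,e3,h-b,np.hypot(*(h-b)),np.hypot(*(b-t)))
E
```

```text
[0.56319763 0.06944324] [-2.4 -2.4  0. ] [0.57912407 0.03351551] [-1.5 -1.5 -1.  -1.3] [-0.01592644  0.03592773] 0.039299535794445235 0.061027945525031733
```

jog_arm(delta_pos=[[-0.1,0.23,0],[-0.2,0.46,0],[-0.3,0.69,0],[-0.4,0.92,0],[-0.48,1.1,0],[-0.56,1.28,0],[-0.64,1.47,0],[-0.72,1.65,0],[-0.72,1.65,0]], turn=[0,0,0,0,0,0,0,0,0], grip=[0.31,0.31,0.31,0.31,0.31,0.31,0.31,0.31,0.31])

```text
time_s: 4.7
position: [0.5945, -0.0065, 0.0962]
tcp_rot: [[-0.396, 0.918, -0.002], [0.918, 0.396, 0.001], [0.001, -0.001, -1.0]]
force: [-0.3, 0.4, 0.7]
opening: 0.691
grasp_force: 0.0
```

```bash
python3 - <<'E'
from h import *
c=capture("wrist"); d=capture("scene")
cv2.imwrite("pics/w3.png",np.hstack([c["color"][:330,:560:][:, 60:560], cv2.resize(d["color"][180:270,305:385],None,fx=3.66,fy=3.66)[:330]]))
s=read_state(); print(s["time_s"],s["position"],s["force"])
E
```

```text
Traceback (most recent call last):
ValueError: all the input array dimensions except for the concatenation axis must match exactly, but along dimension 0, the array at index 0 has size 330 and the array at index 1 has size 329
```

```bash
cat > look.py <<'E'
from h import *
import sys
c=capture("wrist"); d=capture("scene")
cv2.imwrite(f"pics/{sys.argv[1]}.png",np.hstack([c["color"][:330,60:560], cv2.resize(d["color"][180:270,305:385],(293,330))]))
s=read_state(); print(s["time_s"],s["position"],s["force"])
E
python3 look.py w3
```

```text
4.9 [ 0.59506741 -0.00691361  0.09640907] [0.12072487 0.2356163  0.4291851 ]
```

View pics/w3.png

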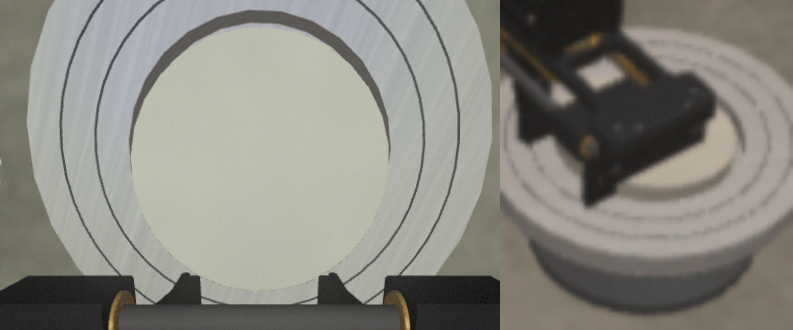

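The bat's leading edge (row 22) is now just short of the recess's far wall (row 10–20), centred laterally, and its trailing edge is still on the rim. A few millimetres remain.

jog_arm(delta_pos=[[-0.04,0.09,0],[-0.08,0.18,0],[-0.12,0.27,0],[-0.16,0.36,0],[-0.16,0.36,0],[-0.16,0.36,0]], turn=[0,0,0,0,0,0], grip=[0.31,0.31,0.31,0.31,0.31,0.31])

```text
time_s: 5.65
position: [0.5936, -0.0034, 0.0965]
tcp_rot: [[-0.396, 0.918, -0.0], [0.918, 0.396, 0.0], [0.0, -0.0, -1.0]]
force: [0.3, -0.7, -0.8]
opening: 0.688
grasp_force: 0.0
```

```bash
python3 look.py w4
```

```text
5.75 [ 0.59369091 -0.00345918  0.09655085] [ 0.19618828 -0.37159029  1.04499397]
```

View pics/w4.png

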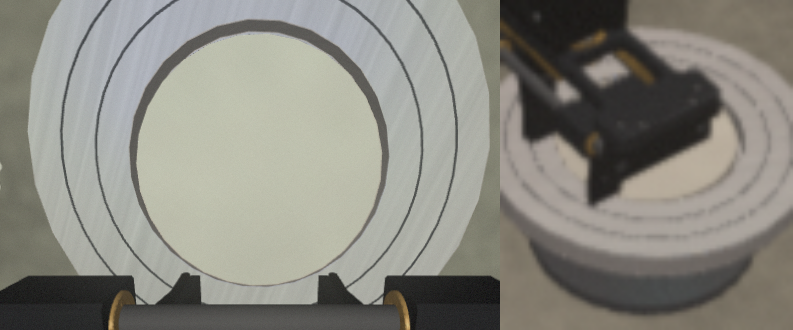

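The bat now appears smaller (columns 137–382 against the mouth's 130–389), which fits a flush drop. I'll back off and check it.

jog_arm(delta_pos=[[0.8,-1.8,0],[1.5,-3.5,1],[2.2,-5,5],[2.4,-5.6,10],[2.4,-5.6,15.6],[2.4,-5.6,15.6],[2.4,-5.6,15.6]], turn=[0,0,0,0,0,0,0], grip=[0.31,0.31,0.31,0.31,0.31,0.31,0.31])

```text
time_s: 6.62
position: [0.6176, -0.0605, 0.2529]
tcp_rot: [[-0.395, 0.919, 0.0], [0.919, 0.395, -0.0], [-0.0, 0.0, -1.0]]
force: [0.2, 0.5, -0.9]
opening: 0.69
grasp_force: 0.0
```

```bash
python3 - <<'E'
from h import *
import pickle
c=capture("wrist"); d=capture("scene"); e=capture("side"); 
for n,x in zip("wds",(c,d,e)): pickle.dump(x,open(f"f{n}.pkl","wb"))
r=lambda i,f:cv2.resize(i,None,fx=f,fy=f,interpolation=2)
w=r(c["color"][0:225,180:450],2)[:, :540]
a=cv2.resize(d["color"][180:270,295:398],(258,225)); b=cv2.resize(e["color"][222:312,255:358],(258,225))
cv2.imwrite("pics/f.png",np.hstack([w,np.vstack([a,b])]))
E
```

```text
(no output)
```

View pics/f.png

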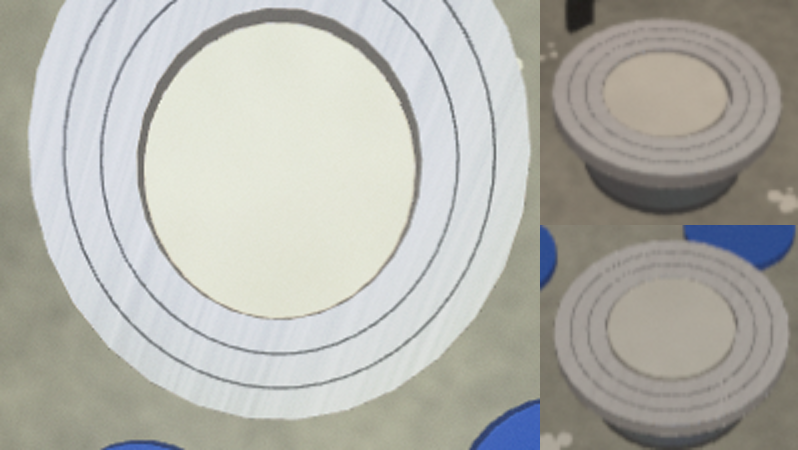

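In all three views the bat sits inside the mouth: enlarged, it spans 144–415 against the mouth's 138–421, a ratio of 0.958 (120/125 = 0.96). As a quick numeric check for tilt, I'll fit the contour.

```bash
python3 - <<'E'
from h import *
import pickle
from scipy.optimize import least_squares
for n in "wds":
    c=pickle.load(open(f"f{n}.pkl","rb")); im=cv2.GaussianBlur(c["color"],(3,3),0).astype(int)
    u0,v0=w2px(c,[.57,.053,.09]).astype(int)
    m=((im[...,2]-im[...,0])>(im[v0,u0,2]-im[v0,u0,0])/2)&(im.sum(2)>0.85*im[v0,u0].sum())
    _,l=cv2.connectedComponents(m.astype(np.uint8)); k=(l==l[v0,u0]).astype(np.uint8)
    p=max(cv2.findContours(k,0,cv2.CHAIN_APPROX_NONE)[0],key=len)[:,0]
    o=np.array(c["camera_from_world"]); 
    P=np.array([px2w(c,a,b,.09)[:2] for a,b in p]); q,r=circ(P); e=np.hypot(*(P-q).T)-r
    def res(x):  # plane z=.09+h+gx*dx+gy*dy, circle of r .06-margin
        out=[]
        for a,b in p:
            O,d=ray(c,a,b); nrm=np.array([-x[3],-x[4],1]); P0=np.array([x[0],x[1],.09])
            t=nrm@(P0-O)/(nrm@d); out.append(np.linalg.norm(O+t*d-P0)-x[2])
        return np.array(out)
    s=least_squares(res,[q[0],q[1],r,0,0],loss="soft_l1",f_scale=.001)
    print(n,len(p),q.round(4),r.round(4),"rms mm",(e.std()*1e3).round(2),"fit",s.x.round(4))
E
```

```text
w 402 [0.5707 0.0521] 0.0587 rms mm 0.31 fit [ 0.5708  0.0519  0.0586 -0.0075  0.0203]
d 326 [0.5575 0.0512] 0.0968 rms mm 10.3 fit [0.5527 0.0491 0.0989 0.0882 0.0767]
s 237 [0.5672 0.0536] 0.1071 rms mm 1.95 fit [0.567  0.0533 0.1079 0.0157 0.0261]
```

```bash
python3 -c "
from rig import *
print(hand_in())"
```

```text
the job is handed in; nothing more can be done
None
```

I nudged the bat over the rim and it dropped into the recess; the last wrist picture shows it level and flush, the hand is clear, and I handed the job in at about 7 s (no verdict came back).

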